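# Open the spacer tub and build the blade-rest pile up to the gauge band

### The job

Take the lid off the round steel tub and set it aside, knob up, wholly on the round cork mat. Then stack the blue spacer plates from the tub, one on another, squarely on the dark seat of the gauge stand until the top of the pile lies within the height of the yellow band, and stop there, leaving the plates that are not needed in the tub. Set things down gently without letting them fall, and leave the other things on the bench where they are.

Things in the scene. Friction and masses are not known exactly. Their poses are not given: they have to be found in the camera images.
- tub: round open steel tub fixed to the bench, 168 mm outside diameter, 160 mm inside, rim 58 mm above the bench, inner floor 6 mm above it; origin at the centre of its underside on the bench. Its three spacer plates lie in one pile near its middle under the lid.
- lid: loose round lid on the tub, about 0.2 kg (may differ by a third): aluminium disc of 168 mm diameter, 5 mm thick, with a 150 mm wide, 6 mm deep step below that drops into the tub's mouth (5 mm play all round), and a black round knob on top in the middle. Origin at the centre of the underside of the step, z axis up through the knob; the disc's top is 11 mm above the origin. Must be lifted straight up 6 mm before it is free.
- knob (a point): centre of the lid's black knob head, 36 mm above the lid's origin and 25 mm above the disc's top. The head is a cylinder, 28 mm diameter and 22 mm tall (13 mm clear below it, on a 16 mm stem).
- mat: round cork mat fixed on the bench, 210 mm diameter, 6 mm thick; origin at the centre of its underside. It lies to the left or to the right of the tub.
- stand: fixed gauge stand, on the other side of the tub from the mat: grey base 90 (x) x 150 (y) x 6 mm with a dark raised seat 40 (x) x 74 (y) mm and, 75 mm from the seat's centre along the stand's +y, an upright aluminium post whose top is 70 mm above the bench, carrying the yellow band. Origin on the bench under the seat's centre; plates lie with their long side along the stand's y.
- seat (a point): centre of the seat's top face, 12 mm above the bench; the first plate's underside rests here.
- band_mid (a point): centre of the yellow band, a block 20 mm tall (34 x 22 mm across) on the stand's post: the band reaches from 10 mm below this point to 10 mm above it. The top of the pile must end between these heights.
- band (a joint): height setting of the yellow band, 0 to 0.022 m, stiff, not to be changed: the band's centre is 10 mm plus this value above the seat's top face. One or two plates reach the band, depending on this setting.
- plate0: blue flat spacer plate, 36 (its x) x 70 (its y) x 14 mm thick (z), about 100 g; origin at the centre of its underside. The lowest of the pile in the tub, lying on the tub's floor.
- plate1: blue flat spacer plate, 36 (its x) x 70 (its y) x 14 mm thick (z), about 100 g; origin at the centre of its underside. The middle one of the pile in the tub, lying on plate0.
- plate2: blue flat spacer plate, 36 (its x) x 70 (its y) x 14 mm thick (z), about 100 g; origin at the centre of its underside. The top one of the pile in the tub, its underside 34 mm above the bench, its top 10 mm below the tub's rim.
- screwdriver: bystander: red screwdriver, 150 mm, lying at the right, short of the drawer cabinet
- tape: bystander: orange tape roll, 48 mm across, 18 mm high, beyond the tub
- oil: bystander: white oil bottle, 44 mm across, 110 mm high, at the far side of the bench
- stone: bystander: reddish whetstone 40 x 130 x 25 mm, on the robot's side of the tub
- mug: bystander: white mug, 76 mm across, 85 mm high, at the far side
- brush: bystander: brush, 160 mm, lying at the left, beside the sharpening rig
Mind the look-alikes: they are no part of the job. Leave any purple or red look-alike of the stand alone. Of the things that look like the lid, the larger one is meant.

How it is judged:
By the outcome, as a careful person would: the job done as asked, in the order asked, and still so for the second after the job is handed in, with the robot touching nothing.
It also fails if it takes over 72 s, if anything falls off the work surface, if the arm or the gripper's body presses on something with over 40 N, if the wrist force passes 120 N, or if a joint passes its speed limit or range.

### The arm

A 6-joint arm with a two-finger parallel gripper is mounted at the origin on the work surface. World frame = base frame: x ahead of the robot, y to its left, z up, the work surface at z = 0. Lengths are in m, angles in rad, forces in N, time in s.
With the tool pointing down it reaches from about 0.4 to 0.925 m from the base axis. Payload 3.4 kg.
Tool frame: the origin (TCP) lies between the finger pads; the fingertips stand 14 mm ahead of it and the grasp point (between the pads) lies 5 mm behind it (robot.tip_reach is the distance from the TCP to the fingertips, in m); z points along the fingers, y is the line along which they close (so a half turn about z gives the same grasp; the last joint's range is limited). The gripper opens to 85 mm and grips with 20 to 120 N. Pads are 22 mm wide; open, the fingers measure 114 mm over their backs; the gripper's body (76 mm by 85 mm) begins 54 mm behind the grasp point. The pads swing forward as they close: fully open they stand 13 mm farther back than shut.
Start: joints at [1.105, 0.307, 1.506, -0, 1.328, -0.073], TCP at [0.22, 0.531, 0.245] pointing down, gripper open.
Joint ranges: [-3.12, 3.12], [-1.05, 2.28], [0.14, 2.33], [-1.42, 4.57], [0.1, 2.73], [-2.68, 2.68]. Speed limits (rad/s): [2.57, 2.57, 3.14, 3.14, 3.14, 3.14].

### API

Orientations are given as a unit quaternion [x, y, z, w].
In Python, from bench import robot gives the robot as it stands.
- The arm moves only by the tool servo_tool, never from a script. Its argument "increments" is a list of rows, each a list of 3 entries, a list of its own where there are three numbers: the opening, from 0 (shut) to 1 (fully open), then the shift along the tool's x, y, z in cm, then the turn, a rotation vector about the tool's x, y, z in rad. In form: [[jaw, [tx, ty, tz], [rx, ry, rz]], ...]. A call has 1 to 20 rows; each row is the pose to reach, as a shift and turn from the pose commanded when the call began, along the tool's axes at that moment; what a row does not reach only later rows make up. A row lasts 1/8 s, in which the tool goes at most 62.5 mm and 10.7 degrees, less where a joint would pass 70% of its speed; a pose out of reach is approached as far as the arm can. A call with a gripper value outside its range is refused whole. The fingers move at their own pace and stop on an object; the grip force is fixed at half the most. Time passes only in rows, so rows that repeat a pose let the fingers close. It gives the time, the measured TCP pose, the force, the opening and the grip force at its end, in the units of the state.
- robot.observe(): the state, without advancing time (a new reading comes with each control period).
- robot.camera(name): name is "side" or "top"; returns (picture, depth): 480x640x3 uint8, blue, green, red; 480x640 float32, m along the optical axis (not along the pixel's ray), 0 where there is no reading.
- robot.camera_info(name): a dict with "mtx" (3x3 intrinsics, pixels), "k1" (the pictures are not rectified: a ray, as slopes to the right and down, at radius r is drawn at 1 + k1 r^2 times it, then the intrinsics apply), "extrinsics" (4x4, takes a point from camera to world coordinates). Camera axes: x right, y down, z forward; pixel columns grow to the right and rows downward; lengths in m; the calibration is good to about 2 mm. A picture is of the moment at which its call begins. camera_info takes no time and is no camera call.
- robot.finish_job(): hands the job in; it is judged then, once.
The state is a dict: "time": time; "qpos": joint angles; "qvel": joint speeds; "effort": joint torques, N m; "eef_pos": TCP position; "eef_rot": TCP orientation; "force": force on the tool from outside, world axes, zero at the start; "ft_torque": the same for the moment, N m; "gripper_width": opening from 0.0 (shut) to 1.0 (fully open); "grasp_force": force on a finger pad.
Only numpy, scipy, OpenCV 4.12 (cv2) and the standard library are available. Lean on these libraries where they do the work, as an engineer would, in place of code of your own. Each camera call takes 0.05 s, during which the arm holds its last target. There are 200 camera calls.

## Working session

There is one attempt and no reset: what is moved stays moved. The work goes in short steps, Python scripts to look and compute and a tool call to move; the robot and the scene stay as the last step left them, time stands still between calls to the robot, and variables do not carry over. Pictures are saved under pics/ and viewed, at most 10 in all, crops included, and the job is handed in when it is done.

Besides the shell and the picture viewer there is one more tool, called after ">>>" in YAML: its name, and indented under it one key for each argument. servo_tool: Moves the arm, as the interface text tells. Its arguments: {"type":"object","properties":{"increments":{"type":"array"}},"required":["increments"]}

```bash
mkdir -p pics; ls; cat > h.py <<'E'
import numpy as np, cv2
from bench import robot
def save(n,tag):
    p,d=robot.camera(n); cv2.imwrite(f'pics/{tag}.png',p); np.save(f'pics/{tag}.npy',d); return p,d
def rays(n,uv):
    i=robot.camera_info(n); K=np.array(i['mtx']); uv=np.atleast_2d(np.float64(uv))
    k=i['k1']; 
    r=cv2.undistortPoints(uv[:,None],K,np.array([k,0,0,0.]))[:,0]
    T=np.array(i['extrinsics']); return T[:3,3],np.c_[r,np.ones(len(r))]@T[:3,:3].T
def onplane(n,uv,z):
    o,d=rays(n,uv); return o+d*((z-o[2])/d[:,2])[:,None]
def bydepth(n,uv,dep):
    o,d=rays(n,uv); return o+d*np.asarray(dep).reshape(-1,1)
E
python3 - <<'E'
from h import *
for n in('top','side'):
    save(n,n+'0'); i=robot.camera_info(n); print(np.round(i['extrinsics'],3).tolist(),np.round(i['mtx'],1).tolist(),i['k1'])
s=robot.observe(); print(s['eef_pos'],s['eef_rot'],s['time'],s['gripper_width'])
E
```

```text
pics
[[0.001, -0.984, 0.179, 0.344], [-1.0, -0.004, -0.019, 0.008], [0.019, -0.179, -0.984, 1.414], [0.0, 0.0, 0.0, 1.0]] [[535.3, 0.0, 316.1], [0.0, 535.3, 237.5], [0.0, 0.0, 1.0]] -0.13182481806570998
[[0.981, -0.085, 0.173, 0.378], [-0.191, -0.537, 0.821, -0.908], [0.023, -0.839, -0.544, 0.661], [0.0, 0.0, 0.0, 1.0]] [[471.6, 0.0, 318.6], [0.0, 471.6, 234.7], [0.0, 0.0, 1.0]] -0.004173970736406261
[0.21930854 0.53086445 0.24444801] [ 1.94646524e-01  9.80872973e-01 -9.33206578e-04 -2.66929852e-04] 0.1 0.9990560523696569
```

View pics/top0.png

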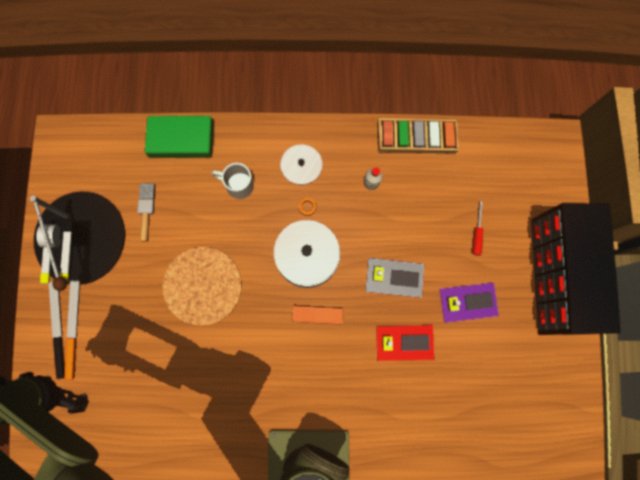

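View pics/side0.png

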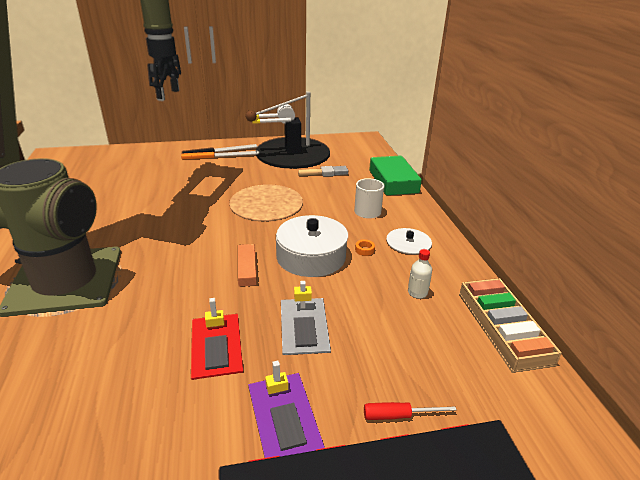

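Both views show the scene. In the top view there are two lid-like things, at (307,253) and a smaller one at (301,164). The larger one, on the tub, is meant. There are three stands: grey (395,278), purple (469,302) and red (405,343). The grey one is meant, because the task rules out purple and red. The mat is at (202,286). I'll confirm this in a crop while measuring.

```bash
python3 - <<'E'
from h import *
p=cv2.imread('pics/top0.png'); d=np.load('pics/top0.npy'); s=cv2.imread('pics/side0.png'); ds=np.load('pics/side0.npy')
a=cv2.resize(p[200:360,260:510],None,fx=3,fy=3,interpolation=cv2.INTER_CUBIC)[:,:400*2][:, :750]
b=cv2.resize(s[270:370,180:380],None,fx=3,fy=3,interpolation=cv2.INTER_CUBIC)
cv2.imwrite('pics/crop0.png',a); cv2.imwrite('pics/crop1.png',b)
def big(m,box):
    x0,y0,x1,y1=box; mm=np.zeros_like(m); mm[y0:y1,x0:x1]=m[y0:y1,x0:x1]
    c=max(cv2.findContours(mm,cv2.RETR_EXTERNAL,cv2.CHAIN_APPROX_NONE)[0],key=cv2.contourArea); return c[:,0].astype(float)
hsv=cv2.cvtColor(p,cv2.COLOR_BGR2HSV)
def circ(c,z,t):
    w=onplane('top',c,z)[:,:2]; h=cv2.convexHull(w.astype(np.float32)); A=np.c_[2*w,np.ones(len(w))]
    q=np.linalg.lstsq(A,(w**2).sum(1),rcond=None)[0]; print(t,np.round(q[:2],4),'dia',2*np.sqrt(q[2]+q[:2]@q[:2]))
w=cv2.inRange(hsv,(0,0,140),(180,60,255))
c=big(w,(265,212,350,295)); circ(c,.063,'lid')
k=cv2.inRange(hsv,(0,0,0),(180,255,90)); c=big(k,(295,238,320,265)); circ(c,.099,'knob')
x,y=c.mean(0).astype(int); print('knob z',bydepth('top',[[x,y]],[d[y,x]]))
# mat: brightness vs table, hue
print('hsv mat',hsv[286,202],'table',hsv[330,180],hsv[350,270],'base',hsv[290,385],'seat',hsv[278,405],'band',hsv[273,379],'seatside',p[278,405])
g=cv2.inRange(hsv,(0,0,0),(180,75,200)); c=big(g,(355,250,435,305))
r=cv2.minAreaRect(onplane('top',c,.006)[:,:2].astype(np.float32)*1000); print('base',r)
k=cv2.inRange(hsv,(0,0,0),(180,255,95)); c=big(k,(388,262,428,294))
r=cv2.minAreaRect(onplane('top',c,.012)[:,:2].astype(np.float32)*1000); print('seat',r, np.round(cv2.boxPoints(r)))
pt=[[405,278]];print('seat z',bydepth('top',pt,[d[278,405]]), 'mat z',bydepth('top',[[202,286]],[d[286,202]]))
hs=cv2.cvtColor(s,cv2.COLOR_BGR2HSV)
for n,H,D,box in(('top',hsv,d,(365,262,392,285)),('side',hs,ds,(290,280,318,305))):
    m=cv2.inRange(H,(22,120,80),(35,255,255)); x0,y0,x1,y1=box; yy,xx=np.nonzero(m[y0:y1,x0:x1]); uv=np.c_[xx+x0,yy+y0]
    W=bydepth(n,uv,D[uv[:,1],uv[:,0]]); print(n,len(uv),np.round(np.percentile(W,[2,10,25,50,75,90,98],axis=0),4).tolist())
E
```

```text
lid [0.55   0.0063] dia 0.1659818199347271
knob [0.5514 0.0069] dia 0.020520546033326283
knob z [[0.55371625 0.007723   0.09985397]]
hsv mat [ 15 163 219] table [ 14 196 198] [ 14 190 197] base [ 16  23 168] seat [ 9 55 88] band [ 24  32 214] seatside [69 75 88]
base ((493.40960693359375, -227.93048095703125), (148.927978515625, 88.34504699707031), 83.97949981689453)
seat ((491.3785705566406, -252.53964233398438), (69.26113891601562, 34.88180160522461), 83.27082824707031) [[ 470. -285.]
 [ 505. -289.]
 [ 513. -220.]
 [ 478. -216.]]
seat z [[ 0.49155599 -0.25553356  0.00636655]] mat z [[0.46878223 0.28248487 0.0029666 ]]
top 107 [[0.4819, -0.1965, 0.0052], [0.4843, -0.1879, 0.0437], [0.4893, -0.1828, 0.047], [0.4949, -0.1755, 0.0496], [0.5099, -0.1701, 0.0519], [0.5131, -0.1677, 0.0533], [0.5156, -0.1659, 0.0562]]
side 216 [[0.4842, -0.1934, 0.0296], [0.4866, -0.1921, 0.0327], [0.4908, -0.1906, 0.0383], [0.4988, -0.1891, 0.0465], [0.5096, -0.1824, 0.0497], [0.5143, -0.1738, 0.0505], [0.5171, -0.168, 0.0517]]
```

View pics/crop0.png

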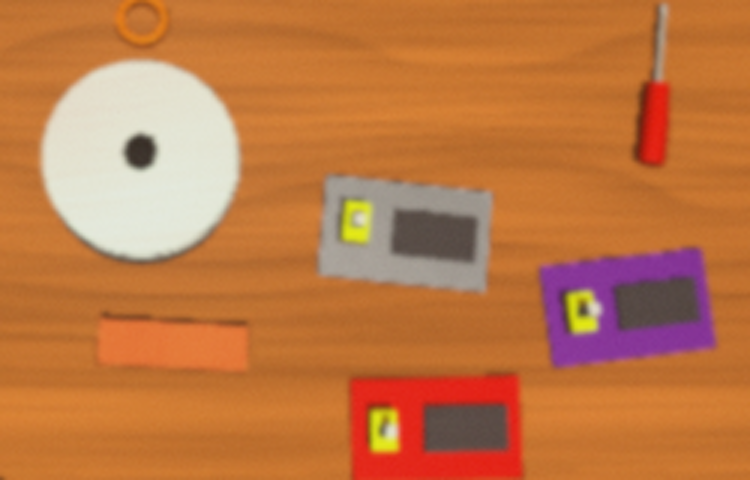

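View pics/crop1.png

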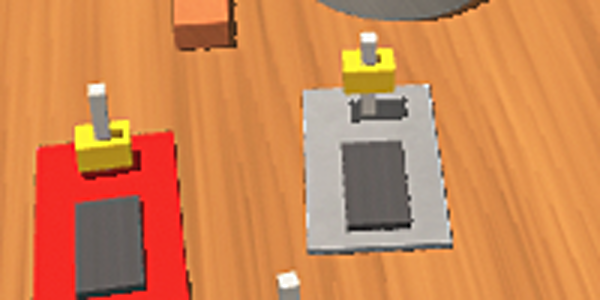

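The crops confirm both picks. Crop 0 shows the large lid with its knob at (140,152) and the grey stand with its band at (356,222) and seat at (433,235). Crop 1 shows the grey stand's band raised at (368,70). The band spans about 30–51 mm above the bench. One plate would top out at 26 mm and two at 40 mm, so two plates are needed.

```bash
cat >> h.py <<'E'
from scipy.spatial.transform import Rotation as Ro
def go(x,y,z,az):
    s=robot.observe(); R=Ro.from_quat(s['eef_rot']); a=np.radians(az)
    T=Ro.from_matrix(np.array([[-np.sin(a),np.cos(a),0],[np.cos(a),np.sin(a),0],[0,0,-1]]))
    print('t',round(s['time'],2),'pos',np.round(s['eef_pos'],4),'shift cm',np.round(R.inv().apply(np.array([x,y,z])-s['eef_pos'])*100,2),'rot',np.round((R.inv()*T).as_rotvec(),4))
E
python3 - <<'E'
from h import *
p=cv2.imread('pics/top0.png'); lab=cv2.GaussianBlur(cv2.cvtColor(p,cv2.COLOR_BGR2HSV),(5,5),0)
m=cv2.inRange(lab,(0,0,0),(180,178,255)); mm=0*m; mm[235:335,150:252]=m[235:335,150:252]
mm=cv2.morphologyEx(mm,cv2.MORPH_OPEN,np.ones((5,5)))
c=max(cv2.findContours(mm,0,cv2.CHAIN_APPROX_NONE)[0],key=cv2.contourArea)
(u,v),r=cv2.minEnclosingCircle(c); e=cv2.fitEllipse(cv2.convexHull(c)); print((u,v),r,e)
w=onplane('top',c[:,0],.006)[:,:2].astype(np.float32); print(cv2.minEnclosingCircle(w), onplane('top',[e[0]],.006), robot.tip_reach)
go(.551,.0065,.16,0)
E
```

```text
(201.0316619873047, 285.31878662109375) 40.23671340942383 ((201.56781005859375, 285.77850341796875), (77.73908996582031, 80.10971069335938), 47.579471588134766)
((0.46986889839172363, 0.2834036648273468), 0.10583819448947906) [[0.46909022 0.28306385 0.006     ]] 0.014
t 0.1 pos [0.2193 0.5309 0.2444] shift cm [-50.68 -35.78   8.51] rot [-1.800e-03  1.000e-03  1.179e+00]
```

>>> servo_tool:
  increments:
    - [1,[-50.7,-35.8,8.5],[-0.0018,0.001,1.179]]
    - [1,[-50.7,-35.8,8.5],[-0.0018,0.001,1.179]]
    - [1,[-50.7,-35.8,8.5],[-0.0018,0.001,1.179]]
    - [1,[-50.7,-35.8,8.5],[-0.0018,0.001,1.179]]
    - [1,[-50.7,-35.8,8.5],[-0.0018,0.001,1.179]]
    - [1,[-50.7,-35.8,8.5],[-0.0018,0.001,1.179]]
    - [1,[-50.7,-35.8,8.5],[-0.0018,0.001,1.179]]
    - [1,[-50.7,-35.8,8.5],[-0.0018,0.001,1.179]]
    - [1,[-50.7,-35.8,8.5],[-0.0018,0.001,1.179]]
    - [1,[-50.7,-35.8,8.5],[-0.0018,0.001,1.179]]
    - [1,[-50.7,-35.8,8.5],[-0.0018,0.001,1.179]]
    - [1,[-50.7,-35.8,8.5],[-0.0018,0.001,1.179]]
    - [1,[-50.7,-35.8,8.5],[-0.0018,0.001,1.179]]

```text
time: 1.72
eef_pos: [0.5504, 0.0081, 0.1602]
eef_rot: [0.707, 0.708, 0.001, -0.001]
force: [-0.2, 0.8, -0.0]
gripper_width: 0.999
grasp_force: 0.0
```

```bash
python3 - <<'E'
from h import *
go(.551,.0065,.086,0)
p,_=save('side','side1')
cv2.imwrite('pics/c2.png',cv2.resize(p[120:320,220:420],None,fx=3,fy=3))
E
```

```text
t 1.73 pos [0.5504 0.0081 0.1602] shift cm [-0.18  0.06  7.42] rot [-0.0002 -0.0022  0.0013]
```

View pics/c2.png

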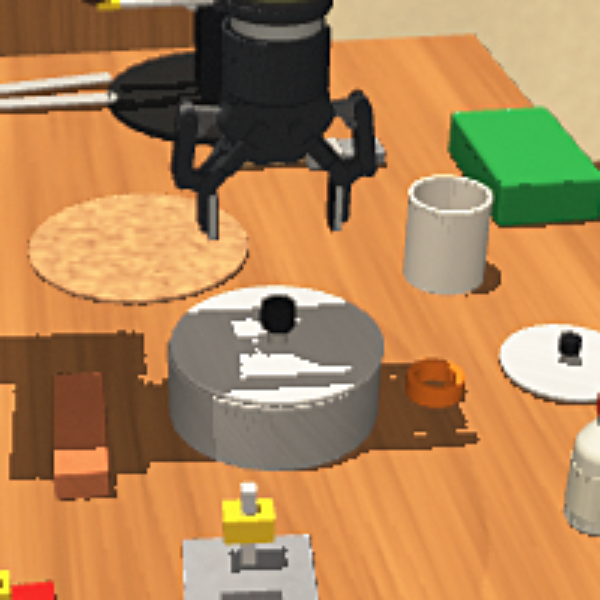

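The open fingers, at (210,225) and (338,215), are centred above the knob at (278,313). Next I descend and close.

>>> servo_tool:
  increments:
    - [1,[-0.15,0.05,3],[0,-0.002,0.001]]
    - [1,[-0.15,0.05,6],[0,-0.002,0.001]]
    - [1,[-0.15,0.05,7.4],[0,-0.002,0.001]]
    - [1,[-0.15,0.05,7.4],[0,-0.002,0.001]]
    - [0,[-0.15,0.05,7.4],[0,-0.002,0.001]]
    - [0,[-0.15,0.05,7.4],[0,-0.002,0.001]]
    - [0,[-0.15,0.05,7.4],[0,-0.002,0.001]]
    - [0,[-0.15,0.05,7.4],[0,-0.002,0.001]]
    - [0,[-0.15,0.05,7.4],[0,-0.002,0.001]]
    - [0,[-0.15,0.05,7.4],[0,-0.002,0.001]]
    - [0,[-0.15,0.05,7.4],[0,-0.002,0.001]]

```text
time: 3.15
eef_pos: [0.5532, 0.0055, 0.0875]
eef_rot: [0.708, 0.707, 0.001, 0.001]
force: [-0.2, 0.6, 6.6]
gripper_width: 0.306
grasp_force: 58.7
```

>>> servo_tool:
  increments:
    - [0,[0,0,-0.6],[0,0,0]]
    - [0,[0,0,-1.2],[0,0,0]]
    - [0,[0,0,-2.5],[0,0,0]]
    - [0,[0,0,-5],[0,0,0]]
    - [0,[0,0,-6],[0,0,0]]
    - [0,[0,0,-6],[0,0,0]]

```text
time: 3.9
eef_pos: [0.5526, 0.0056, 0.1473]
eef_rot: [0.707, 0.707, 0.001, 0.001]
force: [0.5, -0.5, -1.8]
gripper_width: 0.305
grasp_force: 59.2
```

```bash
python3 - <<'E'
from h import *
s=robot.observe(); print(s['force'],s['gripper_width'],s['ft_torque'])
go(.469,.283,.146,0)
p,_=save('side','side2')
cv2.imwrite('pics/c3.png',cv2.resize(p[120:320,220:420],None,fx=3,fy=3))
E
```

```text
[ 0.51629593 -0.45440717 -1.81467936] 0.30500532786369833 [-0.02165565 -0.01877512  0.05061822]
t 3.9 pos [0.5526 0.0056 0.1473] shift cm [27.74 -8.39  0.09] rot [ 0.0031  0.0004 -0.001 ]
```

View pics/c3.png

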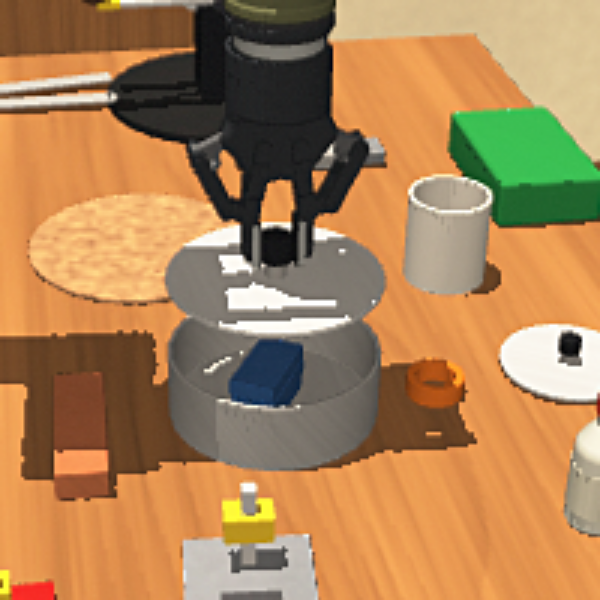

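The lid hangs level in the grip at (276,275), and the blue plates show in the tub at (268,372). I'll carry it over to the mat.

>>> servo_tool:
  increments:
    - [0,[2,-0.6,0],[0.003,0,0]]
    - [0,[6,-1.8,0],[0.003,0,0]]
    - [0,[11,-3.3,0],[0.003,0,0]]
    - [0,[16,-4.8,0],[0.003,0,0]]
    - [0,[21,-6.4,0],[0.003,0,0]]
    - [0,[25,-7.6,0],[0.003,0,0]]
    - [0,[27,-8.2,0],[0.003,0,0]]
    - [0,[27.7,-8.4,0],[0.003,0,0]]
    - [0,[27.7,-8.4,2],[0.003,0,0]]
    - [0,[27.7,-8.4,4.5],[0.003,0,0]]
    - [0,[27.7,-8.4,7],[0.003,0,0]]
    - [0,[27.7,-8.4,8.5],[0.003,0,0]]
    - [0,[27.7,-8.4,9.5],[0.003,0,0]]
    - [0,[27.7,-8.4,9.8],[0.003,0,0]]
    - [0,[27.7,-8.4,9.8],[0.003,0,0]]

```text
time: 5.82
eef_pos: [0.4687, 0.2828, 0.0484]
eef_rot: [0.708, 0.707, -0.001, -0.001]
force: [-0.4, 0.1, -2.6]
gripper_width: 0.306
grasp_force: 59.2
```

```bash
python3 - <<'E'
from h import *
go(.469,.283,.0415,0)
p,_=save('top','top3'); 
q=p[210:320,255:375]; h=cv2.cvtColor(q,cv2.COLOR_BGR2HSV)
m=cv2.inRange(h,(100,90,20),(130,255,255)); c=max(cv2.findContours(m,0,1)[0],key=cv2.contourArea)[:,0]+[255,210]
for z in(.048,):
  r=cv2.minAreaRect(onplane('top',c,z)[:,:2].astype(np.float32)*1000); print(r,np.round(cv2.boxPoints(r)))
E
```

```text
t 5.83 pos [0.4687 0.2828 0.0484] shift cm [0.02 0.03 0.69] rot [-0.0016 -0.     -0.0012]
((541.4534301757812, 0.7701683044433594), (66.35150146484375, 36.067413330078125), 58.93754959106445) [[509. -18.]
 [540. -37.]
 [574.  20.]
 [543.  38.]]
```

>>> servo_tool:
  increments:
    - [0,[0,0,0.3],[-0.0016,0,0]]
    - [0,[0,0,0.5],[-0.0016,0,0]]
    - [0,[0,0,0.6],[-0.0016,0,0]]
    - [0,[0,0,0.65],[-0.0016,0,0]]
    - [0,[0,0,0.65],[-0.0016,0,0]]

```text
time: 6.5
eef_pos: [0.4682, 0.2826, 0.0417]
eef_rot: [0.707, 0.707, -0.0, -0.0]
force: [-0.9, -0.7, -0.8]
gripper_width: 0.302
grasp_force: 59.2
```

>>> servo_tool:
  increments:
    - [0,[0,0,0.05],[0,0,0]]
    - [0,[0,0,0.1],[0,0,0]]
    - [0,[0,0,0.1],[0,0,0]]

```text
time: 6.88
eef_pos: [0.4682, 0.2827, 0.0415]
eef_rot: [0.707, 0.707, -0.0, -0.0]
force: [-2.8, -1.1, 5.9]
gripper_width: 0.303
grasp_force: 59.9
```

>>> servo_tool:
  increments:
    - [0.4,[0,0,0.1],[0,0,0]]
    - [0.7,[0,0,0],[0,0,0]]
    - [0.9,[0,0,0],[0,0,0]]
    - [0.9,[0,0,0],[0,0,0]]
    - [0.9,[0,0,-2],[0,0,0]]
    - [0.9,[0,0,-6],[0,0,0]]
    - [0.9,[0,0,-11],[0,0,0]]
    - [0.9,[0,0,-11],[0,0,0]]

```text
time: 7.88
eef_pos: [0.4713, 0.2842, 0.1547]
eef_rot: [0.707, 0.707, 0.004, 0.001]
force: [0.4, -0.2, 0.5]
gripper_width: 0.899
grasp_force: 0.0
```

```bash
python3 - <<'E'
from h import *
p,d=save('top','top4'); s,ds=save('side','side4')
a=cv2.resize(p[200:330,150:350],None,fx=3,fy=3); b=cv2.resize(s[160:310,210:410],None,fx=2,fy=2)
b=cv2.copyMakeBorder(b,0,a.shape[0]-b.shape[0] if a.shape[0]>b.shape[0] else 0,0,0,0)
a=a[:,:]; print(a.shape,b.shape)
cv2.imwrite('pics/c4.png',cv2.resize(np.hstack([a,b[:a.shape[0]]]),(800,312)))
h=cv2.cvtColor(p,cv2.COLOR_BGR2HSV)
for lo in (60,90,120):
  m=cv2.inRange(h[210:320,255:375],(100,lo,20),(130,255,255)); c=max(cv2.findContours(m,0,1)[0],key=cv2.contourArea)[:,0]+[255,210]
  r=cv2.minAreaRect(onplane('top',c,.048)[:,:2].astype(np.float32)*1000); print('top',lo,r)
hs=cv2.cvtColor(s,cv2.COLOR_BGR2HSV); m=cv2.inRange(hs[160:310,250:380],(100,90,20),(130,255,255)); yy,xx=np.nonzero(m); uv=np.c_[xx+250,yy+160]
W=bydepth('side',uv,ds[uv[:,1],uv[:,0]]); t=W[(W[:,2]>.044)&(W[:,2]<.053)]; print(len(W),len(t),np.percentile(W[:,2],[5,50,95]))
r=cv2.minAreaRect(t[:,:2].astype(np.float32)*1000); print('side',r)
w=cv2.inRange(h[240:330,155:250],(0,0,120),(180,70,255)); c=max(cv2.findContours(w,0,1)[0],key=cv2.contourArea)[:,0]+[155,240]
x=cv2.minEnclosingCircle(onplane('top',c,.017)[:,:2].astype(np.float32)); print('lid',x)
go(.5415,.001,.12,-31)
E
```

```text
(390, 600, 3) (390, 400, 3)
top 60 ((541.6288452148438, 0.8329315185546875), (67.63188171386719, 37.7760009765625), 58.669921875)
top 90 ((541.440673828125, 0.7781829833984375), (66.3522720336914, 36.096824645996094), 58.94203186035156)
top 120 ((541.5509033203125, 0.8419914245605469), (64.33352661132812, 33.6982421875), 58.29708480834961)
435 268 [0.02254175 0.04600505 0.04902406]
side ((545.202880859375, -1.5781707763671875), (72.0320816040039, 36.289485931396484), 59.964542388916016)
lid ((0.46560347080230713, 0.28128236532211304), 0.08313707262277603)
t 7.97 pos [0.4684 0.2827 0.151 ] shift cm [-28.17   7.33   3.1 ] rot [ 5.000e-04 -4.000e-04  5.401e-01]
```

View pics/c4.png

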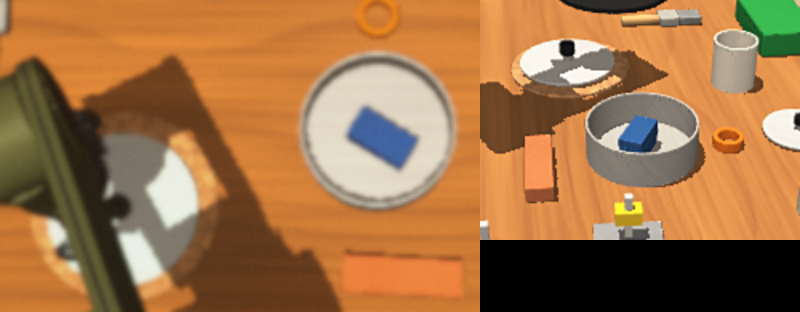

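The lid, at (125,205) left, lies knob up inside the mat. The plate pile is in the tub at (383,138). The two views and the offset felt at the knob put the pile at about (0.543, -0.0005).

>>> servo_tool:
  increments:
    - [0.9,[-28.3,7.5,3.1],[0,0,0.535]]
    - [0.9,[-28.3,7.5,3.1],[0,0,0.535]]
    - [0.9,[-28.3,7.5,3.1],[0,0,0.535]]
    - [0.9,[-28.3,7.5,3.1],[0,0,0.535]]
    - [0.9,[-28.3,7.5,3.1],[0,0,0.535]]
    - [0.9,[-28.3,7.5,3.1],[0,0,0.535]]
    - [0.9,[-28.3,7.5,3.1],[0,0,0.535]]
    - [0.9,[-28.3,7.5,3.1],[0,0,0.535]]
    - [0.9,[-28.3,7.5,3.1],[0,0,0.535]]

```text
time: 9.1
eef_pos: [0.5427, 0.0009, 0.1197]
eef_rot: [0.869, 0.495, -0.0, -0.0]
force: [0.5, -1.1, -0.5]
gripper_width: 0.9
grasp_force: 0.0
```

```bash
python3 - <<'E'
from h import *
go(.543,-.0005,.048,-30.7)
s=np.load('pics/side4.npy'); p=cv2.imread('pics/side0.png'); d=np.load('pics/side0.npy')
# grey stand seat from side view, onto z=.012
h=cv2.cvtColor(p,cv2.COLOR_BGR2HSV); print(h[333,305],h[333,288])
m=cv2.inRange(h[314:350,288:325],(0,0,0),(180,255,110)); c=max(cv2.findContours(m,0,1)[0],key=cv2.contourArea)[:,0]+[288,314]
r=cv2.minAreaRect(onplane('side',c,.012)[:,:2].astype(np.float32)*1000); print('seat side',r)
E
```

```text
t 9.1 pos [0.5427 0.0009 0.1197] shift cm [-0.1   0.1   7.17] rot [-0.0006  0.0005  0.0017]
[ 13  23 100] [ 18  16 190]
seat side ((493.0930480957031, -258.70965576171875), (78.76538848876953, 40.8302001953125), 84.38899230957031)
```

>>> servo_tool:
  increments:
    - [0.9,[-0.1,0.1,3],[0,0,0]]
    - [0.9,[-0.1,0.1,5.5],[0,0,0]]
    - [0.9,[-0.1,0.1,7.2],[0,0,0]]
    - [0.9,[-0.1,0.1,7.2],[0,0,0]]
    - [0.6,[-0.1,0.1,7.2],[0,0,0]]
    - [0,[-0.1,0.1,7.2],[0,0,0]]
    - [0,[-0.1,0.1,7.2],[0,0,0]]
    - [0,[-0.1,0.1,7.2],[0,0,0]]
    - [0,[-0.1,0.1,7.2],[0,0,0]]
    - [0,[-0.1,0.1,7.2],[0,0,0]]

```text
time: 10.35
eef_pos: [0.5445, -0.0018, 0.049]
eef_rot: [0.869, 0.495, 0.001, 0.001]
force: [-0.0, 0.2, 6.8]
gripper_width: 0.4
grasp_force: 61.3
```

>>> servo_tool:
  increments:
    - [0,[0,0,-0.5],[0,0,0]]
    - [0,[0,0,-1.5],[0,0,0]]
    - [0,[0,0,-3.5],[0,0,0]]
    - [0,[0,0,-6],[0,0,0]]
    - [0,[0,0,-8],[0,0,0]]
    - [0,[0,0,-8],[0,0,0]]

```text
time: 11.1
eef_pos: [0.5448, -0.0019, 0.1296]
eef_rot: [0.869, 0.495, 0.001, 0.001]
force: [-0.5, 0.7, -1.4]
gripper_width: 0.402
grasp_force: 60.5
```

```bash
python3 - <<'E'
from h import *
go(.4925,-.2545,.129,-6.2)
s=robot.observe(); print(s['force'],s['gripper_width'])
p,_=save('side','side5')
cv2.imwrite('pics/c5.png',cv2.resize(p[130:330,220:420],None,fx=3,fy=3))
E
```

```text
t 11.1 pos [ 0.5448 -0.0019  0.1296] shift cm [-24.39   8.4    0.06] rot [ 0.0038 -0.0006 -0.4279]
[-0.54837132  0.74327267 -1.40270916] 0.4016680459336352
```

View pics/c5.png

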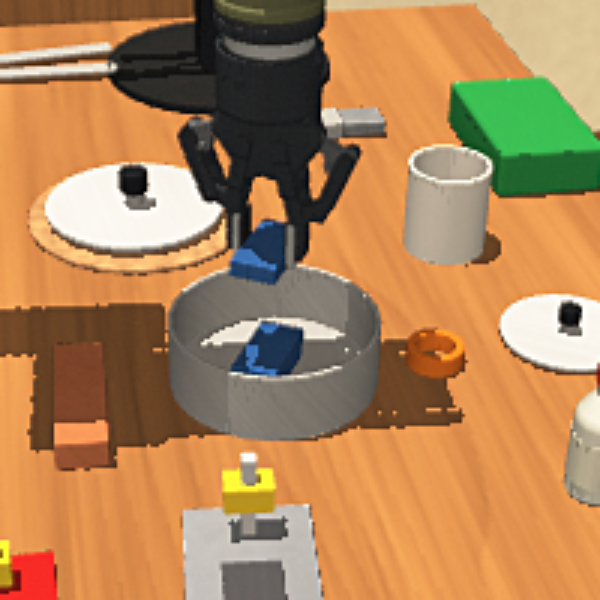

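One plate is held at (262,252), and two remain in the tub at (270,350). Next I carry it to the seat.

>>> servo_tool:
  increments:
    - [0,[-3,1,0],[0.001,0,-0.1]]
    - [0,[-8,2.8,0],[0.002,0,-0.25]]
    - [0,[-13,4.5,0],[0.003,0,-0.4]]
    - [0,[-18,6.2,0],[0.0038,0,-0.428]]
    - [0,[-22,7.6,0],[0.0038,0,-0.428]]
    - [0,[-24,8.3,0],[0.0038,0,-0.428]]
    - [0,[-24.4,8.4,0],[0.0038,0,-0.428]]
    - [0,[-24.4,8.4,0],[0.0038,0,-0.428]]
    - [0,[-24.4,8.4,3],[0.0038,0,-0.428]]
    - [0,[-24.4,8.4,6],[0.0038,0,-0.428]]
    - [0,[-24.4,8.4,8],[0.0038,0,-0.428]]
    - [0,[-24.4,8.4,9],[0.0038,0,-0.428]]
    - [0,[-24.4,8.4,9],[0.0038,0,-0.428]]
    - [0,[-24.4,8.4,9],[0.0038,0,-0.428]]

```text
time: 12.9
eef_pos: [0.4917, -0.2544, 0.0386]
eef_rot: [0.744, 0.668, -0.001, -0.001]
force: [0.0, -0.1, -1.2]
gripper_width: 0.403
grasp_force: 60.5
```

```bash
python3 - <<'E'
from h import *
go(.4925,-.2545,.027,-6.2)
p,d=save('side','side6'); h=cv2.cvtColor(p,cv2.COLOR_BGR2HSV)
m=cv2.inRange(h[280:370,260:350],(100,90,20),(130,255,255)); yy,xx=np.nonzero(m); uv=np.c_[xx+260,yy+280]
W=bydepth('side',uv,d[uv[:,1],uv[:,0]]); print(len(W),np.percentile(W,[3,50,97],axis=0))
cv2.imwrite('pics/c6.png',cv2.resize(p[240:370,240:370],None,fx=4,fy=4,interpolation=cv2.INTER_CUBIC))
E
```

```text
t 12.9 pos [ 0.4917 -0.2544  0.0386] shift cm [-0.    0.08  1.15] rot [-0.0028  0.0001  0.0008]
624 [[ 0.4721651  -0.28864759  0.02525193]
 [ 0.49202128 -0.2649272   0.03649713]
 [ 0.54548303 -0.22198851  0.11322711]]
```

View pics/c6.png

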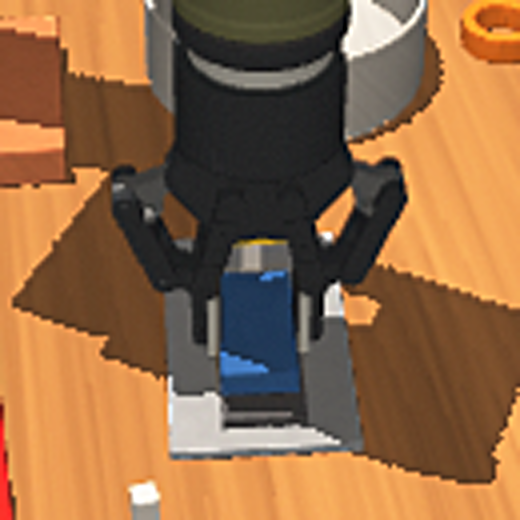

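The held plate, at (258,330), is about 12 mm above the seat and aligned with it. I'll check its front edge against the seat's, both in the side view.

```bash
cat > edge.py <<'E'
from h import *
def quad(img,lo,hi,box,z):
    h=cv2.cvtColor(cv2.imread(img),cv2.COLOR_BGR2HSV); x0,y0,x1,y1=box
    m=cv2.inRange(h[y0:y1,x0:x1],lo,hi); c=max(cv2.findContours(m,0,1)[0],key=cv2.contourArea)[:,0]+[x0,y0]
    # local stand frame: rotate by +6.2 deg
    w=onplane('side',c,z)[:,:2]*1000; a=np.radians(6.2); w=w@np.array([[np.cos(a),-np.sin(a)],[np.sin(a),np.cos(a)]]).T
    e=w[w[:,1]<w[:,1].min()+25]; print('near y',w[:,1].min(),'far',w[:,1].max(),'x',e[:,0].min(),e[:,0].max(),'xmid',(e[:,0].min()+e[:,0].max())/2)
E
python3 - <<'E'
from edge import *
quad('pics/side0.png',(0,0,0),(180,255,110),(288,314,325,350),.006); quad('pics/side0.png',(0,0,0),(180,255,110),(288,314,325,350),.012)
quad('pics/side6.png',(100,90,20),(130,255,255),(285,300,330,345),.0236)
quad('pics/side6.png',(100,90,20),(130,255,255),(285,300,330,345),.0376)
E
```

```text
near y -237.4919842460402 far -158.1004702539727 x 498.2363492256731 539.4990260823367 xmid 518.867687654005
near y -243.2157239105493 far -164.55144850227848 x 498.0131293370992 538.8978336728723 xmid 518.4554815049858
near y -233.3892486720084 far -148.81085489763697 x 498.0121473285468 534.9928692351333 xmid 516.50250828184
near y -247.203518345121 far -164.48279253258445 x 497.4818438013615 533.6503263259298 xmid 515.5660850636457
```

>>> servo_tool:
  increments:
    - [0,[-0.1,0.1,0.3],[-0.0028,0,0]]
    - [0,[-0.18,0.22,0.6],[-0.0028,0,0]]
    - [0,[-0.18,0.22,0.8],[-0.0028,0,0]]
    - [0,[-0.18,0.22,0.95],[-0.0028,0,0]]
    - [0,[-0.18,0.22,1.0],[-0.0028,0,0]]
    - [0,[-0.18,0.22,1.05],[-0.0028,0,0]]
    - [0,[-0.18,0.22,1.05],[-0.0028,0,0]]

```text
time: 13.82
eef_pos: [0.4929, -0.2565, 0.0273]
eef_rot: [0.744, 0.668, -0.0, -0.001]
force: [-0.2, -0.5, -0.7]
gripper_width: 0.403
grasp_force: 60.5
```

>>> servo_tool:
  increments:
    - [0,[0,0.08,0.0],[0,0,0]]
    - [0,[0,0.08,0.05],[0,0,0]]
    - [0,[0,0.08,0.1],[0,0,0]]
    - [0,[0,0.08,0.1],[0,0,0]]

```text
time: 14.32
eef_pos: [0.494, -0.2567, 0.027]
eef_rot: [0.744, 0.668, -0.0, -0.0]
force: [-1.8, 0.5, 4.4]
gripper_width: 0.401
grasp_force: 61.2
```

>>> servo_tool:
  increments:
    - [0.5,[0,0,0],[0,0,0]]
    - [0.7,[0,0,0],[0,0,0]]
    - [0.8,[0,0,0],[0,0,0]]
    - [0.8,[0,0,0],[0,0,0]]
    - [0.8,[0,0,-2],[0,0,0]]
    - [0.8,[0,0,-6],[0,0,0]]
    - [0.8,[0,0,-10],[0,0,0]]
    - [0.8,[0,0,-10],[0,0,0]]

```text
time: 15.32
eef_pos: [0.4962, -0.258, 0.1296]
eef_rot: [0.744, 0.668, 0.001, 0.003]
force: [0.4, 0.4, 0.1]
gripper_width: 0.804
grasp_force: 0.0
```

```bash
python3 - <<'E'
from edge import *
p,d=save('side','side7'); t,_=save('top','top7')
B=(285,300,330,350)
quad('pics/side7.png',(100,90,20),(130,255,255),B,.012); quad('pics/side7.png',(100,90,20),(130,255,255),B,.026)
h=cv2.cvtColor(t,cv2.COLOR_BGR2HSV); m=cv2.inRange(h[210:320,255:375],(100,90,20),(130,255,255)); c=max(cv2.findContours(m,0,1)[0],key=cv2.contourArea)[:,0]+[255,210]
r=cv2.minAreaRect(onplane('top',c,.034)[:,:2].astype(np.float32)*1000); print('plate1 top',r)
h=cv2.cvtColor(p,cv2.COLOR_BGR2HSV); m=cv2.inRange(h[190:310,270:360],(100,90,20),(130,255,255)); m[110:]=0
yy,xx=np.nonzero(m); uv=np.c_[xx+270,yy+190]; W=bydepth('side',uv,d[uv[:,1],uv[:,0]]); w=W[(W[:,2]>.03)&(W[:,2]<.04)&(W[:,1]>-.1)]
print(len(w),'plate1 side',cv2.minAreaRect(w[:,:2].astype(np.float32)*1000))
go(.5445,-.0018,.12,-30.7)
E
```

```text
near y -236.02885971285164 far -151.9570111083697 x 500.56670125228715 536.9884229645138 xmid 518.7775621084005
near y -249.53928220717577 far -167.28097197019622 x 499.9907710010313 535.6268291310718 xmid 517.8088000660515
plate1 top ((542.6368408203125, 0.4776763916015625), (65.84046936035156, 35.81484603881836), 59.84538269042969)
0 plate1 side ((0.0, 0.0), (0.0, 0.0), 0.0)
t 15.43 pos [ 0.4938 -0.2566  0.1265] shift cm [25.88  2.29  0.65] rot [-0.0008  0.      0.4279]
```

>>> servo_tool:
  increments:
    - [0.8,[25.9,2.4,0.6],[-0.0008,0,0.418]]
    - [0.8,[25.9,2.4,0.6],[-0.0008,0,0.418]]
    - [0.8,[25.9,2.4,0.6],[-0.0008,0,0.418]]
    - [0.8,[25.9,2.4,0.6],[-0.0008,0,0.418]]
    - [0.8,[25.9,2.4,0.6],[-0.0008,0,0.418]]
    - [0.8,[25.9,2.4,0.6],[-0.0008,0,0.418]]
    - [0.8,[25.9,2.4,0.6],[-0.0008,0,0.418]]
    - [0.8,[25.9,2.4,0.6],[-0.0008,0,0.418]]
    - [0.8,[25.9,2.4,0.6],[-0.0008,0,0.418]]

```text
time: 16.55
eef_pos: [0.5455, -0.003, 0.1204]
eef_rot: [0.867, 0.498, -0.0, -0.0]
force: [-1.0, 0.3, -0.1]
gripper_width: 0.805
grasp_force: 0.0
```

```bash
python3 -c "
from h import *
go(.5455,-.002,.0345,-30.1)"
```

```text
t 16.55 pos [ 0.5455 -0.003   0.1204] shift cm [ 0.08 -0.05  8.59] rot [-0.0007  0.0001 -0.0026]
```

>>> servo_tool:
  increments:
    - [0.8,[0.08,-0.05,3],[0,0,0]]
    - [0.8,[0.08,-0.05,6],[0,0,0]]
    - [0.8,[0.08,-0.05,8],[0,0,0]]
    - [0.8,[0.08,-0.05,8.6],[0,0,0]]
    - [0.8,[0.08,-0.05,8.6],[0,0,0]]
    - [0.5,[0.08,-0.05,8.6],[0,0,0]]
    - [0,[0.08,-0.05,8.6],[0,0,0]]
    - [0,[0.08,-0.05,8.6],[0,0,0]]
    - [0,[0.08,-0.05,8.6],[0,0,0]]
    - [0,[0.08,-0.05,8.6],[0,0,0]]
    - [0,[0.08,-0.05,8.6],[0,0,0]]

```text
time: 17.92
eef_pos: [0.5465, -0.0008, 0.0356]
eef_rot: [0.867, 0.499, 0.001, 0.0]
force: [-0.1, -0.4, 6.4]
gripper_width: 0.401
grasp_force: 60.7
```

>>> servo_tool:
  increments:
    - [0,[0,0,-0.5],[0,0,0]]
    - [0,[0,0,-1.5],[0,0,0]]
    - [0,[0,0,-3.5],[0,0,0]]
    - [0,[0,0,-6],[0,0,0]]
    - [0,[0,0,-8.5],[0,0,0]]
    - [0,[0,0,-10],[0,0,0]]
    - [0,[0,0,-10],[0,0,0]]
    - [0,[0,0,-10],[0,0,0]]

```text
time: 18.92
eef_pos: [0.5449, -0.0007, 0.1337]
eef_rot: [0.867, 0.499, -0.001, -0.001]
force: [-0.6, -0.8, -1.9]
gripper_width: 0.401
grasp_force: 60.0
```

```bash
python3 - <<'E'
from h import *
go(.494,-.2567,.0416,-6.2); print(robot.observe()['force'])
p,d=save('side','side8')
h=cv2.cvtColor(p,cv2.COLOR_BGR2HSV); m=cv2.inRange(h[150:300,270:360],(100,90,20),(130,255,255))
yy,xx=np.nonzero(m); uv=np.c_[xx+270,yy+150]; W=bydepth('side',uv,d[uv[:,1],uv[:,0]])
for lo,hi in((.005,.04),(.04,.08),(.08,.16)):
  w=W[(W[:,2]>lo)&(W[:,2]<hi)&(W[:,1]>-.15)]; print(lo,len(w),w[:,2].min() if len(w) else '',w[:,2].max() if len(w) else '')
E
```

```text
t 18.93 pos [ 0.5449 -0.0007  0.1337] shift cm [-24.69   8.47   9.2 ] rot [-2.100e-03  2.000e-04 -4.179e-01]
[-0.64092163 -0.8056295  -1.88163165]
0.005 198 0.007384687212780516 0.023241855587421645
0.04 0  
0.08 295 0.11602947112695472 0.15985100269312202
```

>>> servo_tool:
  increments:
    - [0,[-3,1,0],[0,0,-0.1]]
    - [0,[-8,2.8,0],[-0.001,0,-0.25]]
    - [0,[-13,4.5,0],[-0.002,0,-0.4]]
    - [0,[-18,6.2,0],[-0.002,0,-0.418]]
    - [0,[-22,7.6,0],[-0.002,0,-0.418]]
    - [0,[-24.2,8.3,0],[-0.002,0,-0.418]]
    - [0,[-24.7,8.5,0],[-0.002,0,-0.418]]
    - [0,[-24.7,8.5,0],[-0.002,0,-0.418]]
    - [0,[-24.7,8.5,3],[-0.002,0,-0.418]]
    - [0,[-24.7,8.5,6],[-0.002,0,-0.418]]
    - [0,[-24.7,8.5,7.5],[-0.002,0,-0.418]]
    - [0,[-24.7,8.5,8.2],[-0.002,0,-0.418]]
    - [0,[-24.7,8.5,8.2],[-0.002,0,-0.418]]
    - [0,[-24.7,8.5,8.2],[-0.002,0,-0.418]]

```text
time: 20.72
eef_pos: [0.4958, -0.2573, 0.0532]
eef_rot: [0.744, 0.668, 0.001, 0.001]
force: [0.6, 0.5, -0.3]
gripper_width: 0.404
grasp_force: 60.0
```

```bash
python3 - <<'E'
from h import *
go(.494,-.2567,.0416,-6.2); z=robot.observe()['eef_pos'][2]-.0156
p,d=save('side','side9')
h=cv2.cvtColor(p,cv2.COLOR_BGR2HSV); x0,y0=275,280
m=cv2.inRange(h[y0:360,x0:335],(100,90,20),(130,255,255)); a=np.radians(6.2); Q=np.array([[np.cos(a),-np.sin(a)],[np.sin(a),np.cos(a)]])
yy,xx=np.nonzero(m); uv=np.c_[xx+x0,yy+y0]; W=bydepth('side',uv,d[uv[:,1],uv[:,0]])
for row in range(305,352): 
  k=uv[:,1]==row
  if k.any() and row%2: print(row,uv[k,0].min(),uv[k,0].max(),'z',np.round(np.median(W[k,2]),4),'y',np.round(1000*np.median((W[k,:2]@Q.T)[:,1]),1))
# upper-plate footprint by plane cast of its top edge: far edge and x span
k=(uv[:,1]<335); w=onplane('side',uv[k],z+.014)[:,:2]@Q.T*1000; print('top face cast: far',w[:,1].max(),'z',z)
E
```

```text
t 20.73 pos [ 0.4958 -0.2573  0.0532] shift cm [ 0.05 -0.19  1.16] rot [0.003  0.0009 0.0003]
305 297 331 z 0.0508 y -173.2
307 297 314 z 0.0509 y -178.6
309 298 315 z 0.0513 y -184.6
311 298 315 z 0.0503 y -189.5
313 298 315 z 0.051 y -195.8
315 298 315 z 0.0503 y -201.3
317 298 315 z 0.0512 y -206.6
319 298 316 z 0.051 y -212.8
321 298 316 z 0.0506 y -217.0
323 298 316 z 0.0504 y -222.4
325 296 316 z 0.0505 y -227.1
327 296 316 z 0.0506 y -232.7
329 296 317 z 0.0494 y -236.4
331 296 316 z 0.0446 y -236.5
333 296 316 z 0.0395 y -237.1
335 296 315 z 0.0248 y -227.1
337 297 315 z 0.0253 y -232.9
339 297 315 z 0.0224 y -235.1
341 297 315 z 0.0169 y -234.8
343 297 311 z 0.012 y -234.6
top face cast: far -99.37043205993814 z 0.03757410103819482
```

```bash
python3 - <<'E'
from h import *
a=np.radians(6.2); Q=np.array([[np.cos(a),-np.sin(a)],[np.sin(a),np.cos(a)]])
print(onplane('side',[[295.5,328],[316.5,328]],.0515)[:,:2]@Q.T*1000, onplane('side',[[296.5,338],[315.5,338]],.026)[:,:2]@Q.T*1000)
E
```

```text
[[ 498.92708558 -235.02081896]
 [ 537.05760776 -237.34148881]] [[ 500.68562705 -234.90309083]
 [ 535.74865026 -237.07009232]]
```

>>> servo_tool:
  increments:
    - [0,[0.1,-0.05,0.3],[0.002,0,0]]
    - [0,[0.18,-0.1,0.6],[0.002,0,0]]
    - [0,[0.18,-0.1,0.8],[0.002,0,0]]
    - [0,[0.18,-0.1,0.95],[0.002,0,0]]
    - [0,[0.18,-0.1,1.0],[0.002,0,0]]
    - [0,[0.18,-0.1,1.05],[0.002,0,0]]
    - [0,[0.18,-0.1,1.05],[0.002,0,0]]

```text
time: 21.65
eef_pos: [0.4943, -0.2552, 0.0418]
eef_rot: [0.744, 0.668, -0.0, -0.0]
force: [0.0, -0.3, -0.8]
gripper_width: 0.401
grasp_force: 60.0
```

>>> servo_tool:
  increments:
    - [0,[0,0,0.05],[0,0,0]]
    - [0,[0,0,0.1],[0,0,0]]
    - [0,[0,0,0.1],[0,0,0]]

```text
time: 22.02
eef_pos: [0.4944, -0.2552, 0.0416]
eef_rot: [0.744, 0.668, -0.0, 0.0]
force: [-2.0, 0.5, 5.9]
gripper_width: 0.396
grasp_force: 60.8
```

Contact is made. Now I release, retract and check.

>>> servo_tool:
  increments:
    - [0.5,[0,0,0],[0,0,0]]
    - [0.7,[0,0,0],[0,0,0]]
    - [0.8,[0,0,0],[0,0,0]]
    - [0.8,[0,0,0],[0,0,0]]
    - [0.8,[0,0,-2],[0,0,0]]
    - [0.8,[0,0,-6],[0,0,0]]
    - [0.8,[0,0,-12],[0,0,0]]
    - [0.8,[0,0,-18],[0,0,0]]
    - [0.8,[0,0,-18],[0,0,0]]
    - [0.8,[0,0,-18],[0,0,0]]

```text
time: 23.28
eef_pos: [0.4939, -0.2549, 0.2206]
eef_rot: [0.744, 0.668, -0.0, -0.0]
force: [-1.0, -0.4, -0.9]
gripper_width: 0.801
grasp_force: 0.0
```

```bash
python3 - <<'E'
from edge import *
p,d=save('side','side10'); t,_=save('top','top10')
B=(285,290,330,350)
for z in(.012,.026,.040): quad('pics/side10.png',(100,90,20),(130,255,255),B,z)
a=np.radians(6.2); Q=np.array([[np.cos(a),-np.sin(a)],[np.sin(a),np.cos(a)]])
h=cv2.cvtColor(p,cv2.COLOR_BGR2HSV); yy,xx=np.nonzero(cv2.inRange(h[290:350,285:330],(100,90,20),(130,255,255))); uv=np.c_[xx+285,yy+290]; W=bydepth('side',uv,d[uv[:,1],uv[:,0]])
for r in range(301,350,3):
  k=uv[:,1]==r
  if k.any(): print(r,uv[k,0].min(),uv[k,0].max(),np.round(np.median(W[k,2]),4),np.round(1000*np.median((W[k,:2]@Q.T)[:,1]),1))
A=cv2.resize(p[150:360,180:420],None,fx=2,fy=2); C=cv2.resize(t[215:325,150:440],None,fx=1.1,fy=1.1)
C=cv2.copyMakeBorder(C,0,A.shape[0]-C.shape[0],0,0,0); cv2.imwrite('pics/c10.png',np.hstack([A,C])[:,:800])
E
```

```text
near y -236.02885971285164 far -135.22598557409663 x 500.6833843836522 536.9884229645138 xmid 518.835903674083
near y -249.53928220717577 far -150.91085626766497 x 500.1049371265367 535.6268291310718 xmid 517.8658831288042
near y -263.04970470149993 far -166.59572696123337 x 499.52648986942114 534.4637419902084 xmid 516.9951159298148
307 306 313 0.0394 -166.4
310 296 313 0.0386 -173.5
313 296 313 0.0394 -182.6
316 296 314 0.0386 -190.3
319 296 314 0.0395 -200.1
322 296 314 0.0388 -207.1
325 296 315 0.0387 -215.2
328 296 315 0.0389 -223.4
331 296 316 0.0392 -231.1
334 296 315 0.035 -234.9
337 297 315 0.0277 -235.0
340 297 315 0.0198 -235.1
343 297 315 0.0124 -234.7
```

View pics/c10.png

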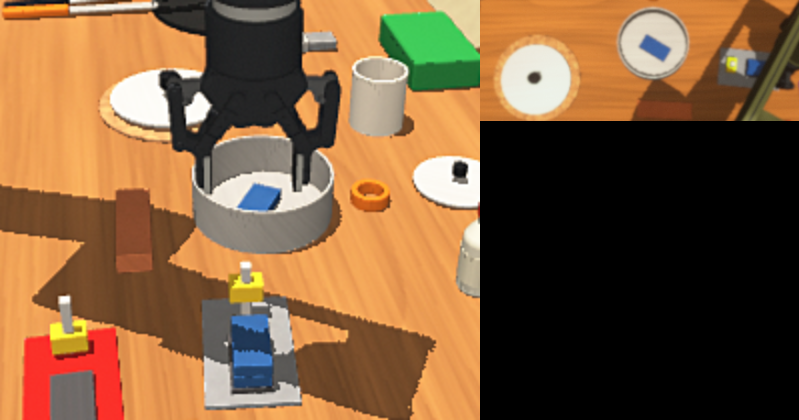

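Two plates are stacked flush on the seat at (252,352). The pile's top is at about 40 mm, inside the band's 30–50 mm. One plate is left in the tub at (262,198), and the lid is within the mat at (535,78). I'm handing the job in.

```bash
python3 -c "
from bench import robot
print(robot.finish_job())"
```

```text
the job is handed in; nothing more can be done
None
```

The job is handed in, with no verdict returned: the lid lies knob up wholly on the cork mat, two plates are stacked squarely on the grey stand's seat with their top at about 40 mm (band about 30–50 mm), and the third plate is still in the tub.

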